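# Clear the way and shut the bedside crate's door

### The arm

A 6-joint arm with a two-finger parallel gripper is mounted at the origin on the work surface. World frame = base frame: x ahead of the robot, y to its left, z up, the work surface at z = 0. Lengths are in m, angles in rad, forces in N, time in s.
With the tool pointing down it reaches from about 0.4 to 0.825 m from the base axis. Payload 7 kg.
Tool frame: the origin (TCP) lies midway between the tips of the shut fingers; the grasp point (between the pads) lies 19 mm behind it; z points along the fingers, y is the direction in which the jaws open and shut (so a half turn about z gives the same grasp; the last joint's range is limited). The gripper opens to 85 mm and grips with 20 to 120 N. Pads are 22 mm wide; open, the fingers measure 114 mm over their backs; the gripper's body (76 mm by 85 mm) begins 54 mm behind the grasp point. The pads swing forward as they close: fully open they stand 13 mm farther back than shut.
Start: joints at [-0.982, 0.359, 0.012, 0, -1.224, -0.288], TCP at [0.2, -0.645, 0.231] pointing down, gripper open.
Joint ranges: [-3.07, 3.07], [-1.43, 2.12], [-1.02, 1.25], [-3.03, 1.67], [-3.05, -0], [-3.03, 3.03]. Speed limits (rad/s): [2.39, 2.39, 3.01, 3.14, 3.14, 3.14].

### API

Orientations are given as a rotation vector (axis times angle).
In Python, from cell import bot gives the robot as it stands. The module is installed in compiled form; this text tells all that it offers.
- The arm moves only by the shell command python3 -m pendant 'ROWS' [FORCE]. ROWS is JSON, a list that holds one entry, the list of rows, each a list of 7 numbers: the shift along the tool's x, y, z in m, then the turn, a rotation vector about the tool's x, y, z in rad, then the opening, from 0 (shut) to 1 (fully open). In form: [[[dx, dy, dz, rx, ry, rz, fingers], ...]]. A call has 1 to 12 rows; each row is the pose to reach, as a shift and turn from the pose commanded when the call began, along the tool's axes at that moment; what a row does not reach only later rows make up. A row lasts 1/12 s, in which the tool goes at most 41.7 mm and 7.16 degrees, less where a joint would pass 70% of its speed; a pose out of reach is approached as far as the arm can. A call with a gripper value outside its range is refused whole. The fingers move at their own pace and stop on an object; FORCE is the grip in N (left out, the last holds). Time passes only in rows, so rows that repeat a pose let the fingers close. It gives the time, the measured TCP pose, the force and the opening at its end, in the units of the state.
- bot.get_state(): the state, without advancing time (a new reading comes with each control period).
- bot.get_image(name): name is "scene" or "top" or "wrist"; returns (picture, depth): 400x640x3 uint8, red, green, blue; 400x640 float32, m along the optical axis (not along the pixel's ray), 0 where there is no reading.
- bot.camera_model(name): a dict with "K" (3x3 intrinsics, pixels), "k1" (the pictures are not rectified: a ray, as slopes to the right and down, at radius r is drawn at 1 + k1 r^2 times it, then the intrinsics apply), "view" (4x4, takes a point from world to camera coordinates). Camera axes: x right, y down, z forward; pixel columns grow to the right and rows downward; lengths in m; the calibration is good to about 2 mm. A picture is of the moment at which its call begins: read the wrist's pose just before it. camera_model takes no time and is no camera call; for the wrist camera it gives the pose at the moment of the call.
- bot.sign_off(): hands the job in, once; it reports no verdict.
The state is a dict: "time_s": time; "joint_pos": joint angles; "qd": joint speeds; "joint_efforts": joint torques, N m; "tcp_pos": TCP position; "tcp_rot": TCP orientation; "contact_force": force on the tool from outside, world axes, zero at the start; "wrist_torque": the same for the moment, N m; "finger_gap": opening from 0.0 (shut) to 1.0 (fully open).
Only numpy, scipy, OpenCV 4.12 (cv2) and the standard library are available. Lean on these libraries where they do the work, as an engineer would, in place of code of your own. Each camera call takes 0.05 s, during which the arm holds its last target.

### The job

Shut the little door of the bedside crate, fully home. One of the things standing around the crate is in the way of its swing: first set that one down upright on a free part of the crate's top, without dropping it, and leave everything else where it is.

Things in the scene. Friction and masses are not known exactly. Their poses are not given: they have to be found in the camera images.
- crate: Whitewashed wooden crate, fixed, 260 mm deep (its x), 400 wide (its y), 215 high. Origin: centre of its underside, on the work surface. Its front, with the door, faces its own -x, roughly to the robot (front face at x = -130 mm); +y is left seen from the robot. Its flat top at z = 215 mm carries only the shoehorn.
- crate_top_front (a point): Middle of the front edge of the crate's top (crate x = -130, y = 0, z = 215 mm).
- door (a joint): Angle of the crate's door, rad: 0 is shut and flush with the front, 2.1 its stop; it starts wide open at 1.6 to 2.0. Turns freely with light friction (0.06 N m, about 0.4 N at the knob) and stays where it is left; no latch or spring.
- door_hinge (a point): On the door's upright hinge line at knob height (crate x -130, y +100, z 173 mm). Door: 14 mm thick, outer face on the hinge line, reaching 200 mm from it, 10 to 195 mm above the work surface. At angle q its free edge lies, in the crate's frame, along (-sin q, -cos q) from the hinge and its outer face looks to (-cos q, sin q); what stands there within 200 mm of the hinge is in its way.
- door_knob (a point): Centre of the end face of the door's round wooden knob (30 mm across, end face 35 mm out from the door's outer face), 165 mm from the hinge line, 173 mm above the work surface, 42 mm below the crate's top. Moves with the door. Pushing this end along its arc about the hinge shuts the door.
- egg_cup: White ceramic egg cup, 66 mm high, round: foot 44 mm across, stem 20 mm at 22 mm height, bowl 50 mm across from 48 mm height to the rim. About 90 g. Origin: centre of its underside; z up its axis.
- phone_stand: Black plastic phone stand, 140 g: base 95 (its x) x 74 (y) x 8 mm with a 20 mm high lip along its front (-x) edge; back plate 50 mm wide (y), 9 mm thick, leaning back 20 degrees, 100 mm high, its middle at x = 22 mm at height 55 mm (x = 33 at 85). Grip the plate near its top across the 50 mm width. Origin: centre of the underside of the base; z up.
- pill_organiser: Clear plastic weekly pill organiser, seven shut flip lids in a row, 110 g: 150 mm long (its x), 36 wide (its y; small thumb tabs on the lids stick out 4 mm more along -y and do not hinder a grip), 26 high. Origin: centre of its underside; z up.
- shoehorn: Short aluminium shoehorn lying on the crate's top: 130 mm long (its x, from -65 to +65 mm), 40 mm wide at the blade (+x end), 18 mm at the handle, up to 10 mm high. Origin: middle of its underside.
Mind the look-alikes: they are no part of the job. Of the things that look like the egg_cup, take the one that is farthest to the robot's right at the start. Of the things that look like the phone_stand, take the one that is farthest to the robot's left at the start.

How it is judged:
On the way, in this order (a step that is already met when the one before it is completed fails the run):
1. one of the three things is lowered, in the gripper, to within 15 mm of the crate's top (((x of egg_cup in the frame of crate between -0.125 and 0.125 m and y of egg_cup in the frame of crate between -0.195 and 0.195 m and z of egg_cup in the frame of crate between 0.21 and 0.23 m and contact force between the fingers and egg_cup above 0.3 N) or (x of phone_stand in the frame of crate between -0.125 and 0.125 m and y of phone_stand in the frame of crate between -0.195 and 0.195 m and z of phone_stand in the frame of crate between 0.21 and 0.23 m and contact force between the fingers and phone_stand above 0.3 N) or (x of pill_organiser in the frame of crate between -0.125 and 0.125 m and y of pill_organiser in the frame of crate between -0.195 and 0.195 m and z of pill_organiser in the frame of crate between 0.21 and 0.23 m and contact force between the fingers and pill_organiser above 0.3 N))), for 0.1 s.
2. the door is shut (value of joint door below 0.035 rad), for 0.2 s.
At the end, for the whole second after the job is handed in: Door shut within 2 degrees. The thing that stood in its swing rests upright (6 degrees), still and released, on the boards of the crate's top; the other two of egg cup, phone stand, pill organiser are within 20 mm, and the shoehorn within 25 mm, of where they began (value of joint door below 0.035 rad and ((x of egg_cup in the frame of crate between -0.125 and 0.125 m and y of egg_cup in the frame of crate between -0.195 and 0.195 m and z of egg_cup in the frame of crate between 0.21 and 0.22 m and angle between egg_cup's own z axis and vertical below 0.1 rad and linear speed of egg_cup below 0.02 m/s and distance of each of phone_stand, pill_organiser from where it was at the start of the episode below 0.02 m) or (x of phone_stand in the frame of crate between -0.125 and 0.125 m and y of phone_stand in the frame of crate between -0.195 and 0.195 m and z of phone_stand in the frame of crate between 0.21 and 0.22 m and angle between phone_stand's own z axis and vertical below 0.1 rad and linear speed of phone_stand below 0.02 m/s and distance of each of egg_cup, pill_organiser from where it was at the start of the episode below 0.02 m) or (x of pill_organiser in the frame of crate between -0.125 and 0.125 m and y of pill_organiser in the frame of crate between -0.195 and 0.195 m and z of pill_organiser in the frame of crate between 0.21 and 0.22 m and angle between pill_organiser's own z axis and vertical below 0.1 rad and linear speed of pill_organiser below 0.02 m/s and distance of each of egg_cup, phone_stand from where it was at the start of the episode below 0.02 m)) and distance of shoehorn from where it was at the start of the episode below 0.025 m); the robot touches nothing.
It fails at once if the egg cup is tipped more than 40 degrees (angle between egg_cup's own z axis and vertical above 0.7 rad).
It fails at once if the phone stand is tipped more than 40 degrees (angle between phone_stand's own z axis and vertical above 0.7 rad).
It fails at once if the pill organiser is tipped more than 40 degrees (angle between pill_organiser's own z axis and vertical above 0.7 rad).
It fails at once if the shoehorn on the crate is shifted more than 25 mm (distance of shoehorn from where it was at the start of the episode above 0.025 m).
It also fails if it takes over 64 s, if anything falls off the work surface, if the arm or the gripper's body presses on something with over 40 N, if the wrist force passes 120 N, or if a joint passes its speed limit or range.

## Working session

There is one attempt and no reset: what is moved stays moved. The work goes in short steps, Python scripts to look and compute and a shell command to move; the robot and the scene stay as the last step left them, time stands still between calls to the robot, and variables do not carry over. Pictures are saved under pics/ and viewed, and the job is handed in when it is done.

```bash
mkdir -p pics
cat > h.py <<'E'
import numpy as np, cv2
from cell import bot
from scipy.spatial.transform import Rotation as R
def snap(name,tag):
    m=bot.camera_model(name); p,d=bot.get_image(name)
    cv2.imwrite(f'pics/{tag}.png',p[:,:,::-1]); np.savez(f'pics/{tag}.npz',p=p,d=d,K=m['K'],k1=m['k1'],view=m['view'])
    return p,d,m
def load(tag):
    z=np.load(f'pics/{tag}.npz'); return z['p'],z['d'],{k:z[k] for k in('K','k1','view')}
def rays(m,uv):
    uv=np.array(uv,float).reshape(-1,1,2); K=np.array(m['K']); k1=float(m['k1'])
    # distorted = und*(1+k1 r^2), r undistorted
    return cv2.undistortPoints(uv,K,np.array([k1,0,0,0.])).reshape(-1,2)
def plane(m,uv,z):
    n=rays(m,uv); V=np.array(m['view']); Rm=V[:3,:3]; c=-Rm.T@V[:3,3]
    d=np.c_[n,np.ones(len(n))]@Rm
    return c+d*((z-c[2])/d[:,2])[:,None]
def cloud(d,m,step=1):
    v,u=np.mgrid[0:d.shape[0]:step,0:d.shape[1]:step]; 
    n=rays(m,np.c_[u.ravel(),v.ravel()]); z=d[::step,::step].ravel()
    P=np.c_[n*z[:,None],z]; V=np.array(m['view'])
    W=(P-V[:3,3])@V[:3,:3]; W[z==0]=np.nan
    return W.reshape(d[::step,::step].shape+(3,))
def proj(m,P):
    V=np.array(m['view']);c=np.atleast_2d(P)@V[:3,:3].T+V[:3,3]
    return cv2.projectPoints(c.reshape(-1,1,3),np.zeros(3),np.zeros(3),np.array(m['K']),np.array([float(m['k1']),0,0,0]))[0].reshape(-1,2)
E
python3 - <<'E'
from h import *
print(bot.get_state())
for n in('scene','top','wrist'):
    p,d,m=snap(n,n+'0'); print(n,np.array(m['K']).tolist(),m['k1'],np.array(m['view']).round(3).tolist(), (d==0).mean())
E
```

```text
{'time_s': 0.0, 'joint_pos': array([-9.81892240e-01,  3.59406002e-01,  1.10420024e-02, -3.71280818e-04,
       -1.22409603e+00, -2.88104711e-01]), 'qd': array([ 1.12426413e-03,  8.41976726e-06, -7.51695131e-04, -1.03691020e-03,
        1.02945833e-03, -5.99022049e-04]), 'joint_efforts': array([ 1.73938690e-03, -5.83328247e+01,  2.93419629e+01,  6.93661675e+00,
       -5.90058655e-03,  1.26850662e-05]), 'tcp_pos': array([ 0.19982725, -0.64422707,  0.23034018]), 'tcp_rot': array([ 4.70460251e-01, -3.10577083e+00, -2.59858304e-03]), 'contact_force': array([-0.233986  ,  0.11797998,  0.18325229]), 'wrist_torque': array([-0.04643443, -0.02914801, -0.01287821]), 'finger_gap': 0.998816201118281}
scene [[391.75898425722335, 0.0, 322.1728624696578], [0.0, 391.75898425722335, 200.81650520345454], [0.0, 0.0, 1.0]] -0.07541187459592275 [[0.565, 0.825, -0.0, -0.371], [0.709, -0.486, -0.512, -0.322], [-0.422, 0.289, -0.859, 1.421], [0.0, 0.0, 0.0, 1.0]] 0.0038671875
top [[438.87078606107906, 0.0, 318.0016265981265], [0.0, 438.87078606107906, 199.97092375398253], [0.0, 0.0, 1.0]] -0.08689429112946288 [[0.003, -0.999, -0.033, 0.064], [-0.983, 0.004, -0.184, 0.593], [0.184, 0.033, -0.982, 1.046], [0.0, 0.0, 0.0, 1.0]] 0.004078125
wrist [[280.8694477555242, 0.0, 317.6288900326022], [0.0, 280.8694477555242, 198.20729563278803], [0.0, 0.0, 1.0]] -0.03322297064685596 [[-0.297, 0.955, 0.002, 0.673], [0.913, 0.283, 0.293, -0.038], [0.279, 0.089, -0.956, 0.381], [0.0, 0.0, 0.0, 1.0]] 0.00383203125
```

View pics/scene0.png

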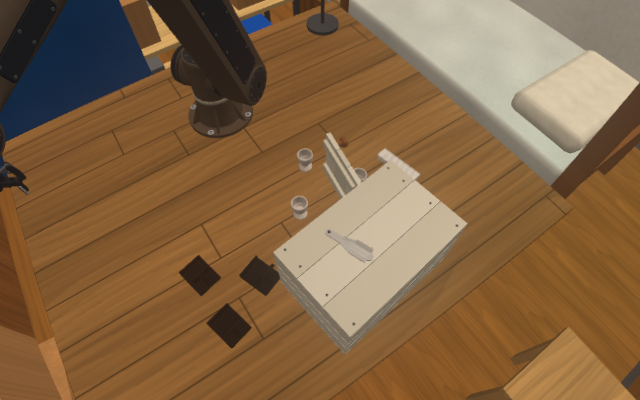

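View pics/top0.png

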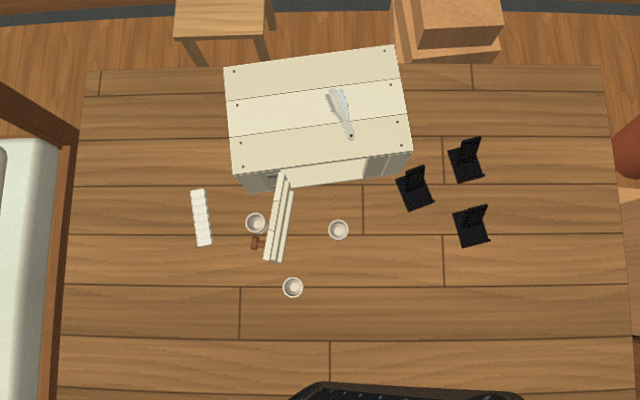

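View pics/wrist0.png

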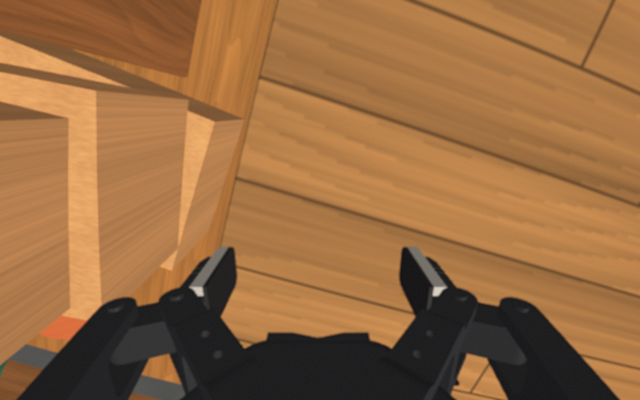

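The top view shows the door open at (285,180)–(272,262) with its knob at (257,243). The rightmost egg cup, at (338,230), stands in the swing. Look-alike cups are at (255,223) and (292,287), and the pill box is at (200,217). The stands at (415,188), (465,162) and (470,226) are clear of the swing. Next I measure these.

Run:
```python
from h import *
p,d,m=load('top0'); W=cloud(d,m)
# crate top: corners via mask of points at z~.215
msk=(abs(W[:,:,2]-.215)<.008).astype(np.uint8)
msk=cv2.morphologyEx(msk,cv2.MORPH_OPEN,np.ones((5,5)))
cs,_=cv2.findContours(msk,0,2); c=max(cs,key=cv2.contourArea)
pts=plane(m,c.reshape(-1,2),.215)
r=cv2.minAreaRect((pts[:,:2]*1000).astype(np.float32)); print('crate top rect mm',r); print(cv2.boxPoints(r))
inn=W[msk>0]; print('top z median',np.median(inn[:,2]))
hsv=cv2.cvtColor(p,cv2.COLOR_RGB2HSV)
for nm,(u,v) in dict(cupR=(338,230),cupL=(255,223),cupN=(292,287),knob=(254,243),edge=(272,258)).items():
    w=W[v-14:v+15,u-14:u+15].reshape(-1,3); 
    print(nm,np.nanmax(w[:,2]),np.round(W[v,u],3), plane(m,[(u,v)],.066).round(3))
# cups: points with z .05-.075
low=((W[:,:,2]>.055)&(W[:,:,2]<.075)).astype(np.uint8)
n,lab,st,ce=cv2.connectedComponentsWithStats(low)
for i in range(1,n):
    if st[i,4]>60:
        q=W[lab==i]; print(st[i].tolist(),ce[i].round(1),'mid',((np.nanmin(q,0)+np.nanmax(q,0))/2).round(3),'ext',(np.nanmax(q,0)-np.nanmin(q,0)).round(3))
```

```text
crate top rect mm ((774.5382690429688, 64.53822326660156), (262.9991760253906, 402.0300598144531), 7.605247497558594)
[[ 617.5917   246.38141]
 [ 670.7992  -152.11215]
 [ 931.48486 -117.30496]
 [ 878.27734  281.1886 ]]
top z median 0.2157453276171382
cupR 0.07113368923314312 [0.52  0.013 0.031] [[0.516 0.014 0.066]]
cupL 0.1994114647759981 [0.538 0.225 0.031] [[0.534 0.219 0.066]]
cupN 0.07209091952858698 [0.377 0.128 0.034] [[0.378 0.125 0.066]]
knob 0.19966995993678163 [0.474 0.199 0.186] [[0.484 0.22  0.066]]
edge 0.19966995993678163 [0.442 0.16  0.172] [[0.447 0.175 0.066]]
[0, 83, 7, 25, 108] [ 2.1 93.4] mid [0.901 0.967 0.065] ext [0.071 0.012 0.02 ]
[459, 145, 20, 10, 88] [468.2 149.9] mid [ 0.721 -0.32   0.065] ext [0.018 0.048 0.019]
[363, 167, 40, 8, 78] [381.8 170.6] mid [ 0.666 -0.099  0.065] ext [0.015 0.098 0.019]
[405, 173, 20, 11, 92] [414.1 179. ] mid [ 0.646 -0.178  0.065] ext [0.023 0.05  0.019]
[275, 186, 19, 77, 359] [285.2 226.1] mid [0.532 0.146 0.065] ext [0.189 0.041 0.019]
[246, 212, 20, 21, 119] [255.4 221.6] mid [0.537 0.218 0.064] ext [0.049 0.048 0.016]
[464, 212, 21, 8, 74] [473.5 216.2] mid [ 0.551 -0.324  0.065] ext [0.016 0.049 0.02 ]
[328, 219, 20, 21, 113] [337.5 228.6] mid [0.519 0.015 0.063] ext [0.05  0.047 0.016]
[283, 277, 21, 21, 112] [293.  287.2] mid [0.378 0.123 0.064] ext [0.048 0.049 0.017]
```

Run:
```python
from h import *
p,d,m=load('top0')
cv2.imwrite('pics/top0z.png',cv2.resize(p[120:320,180:440,::-1],None,fx=3,fy=3,interpolation=cv2.INTER_CUBIC))
```

```text
(no output)
```

View pics/top0z.png

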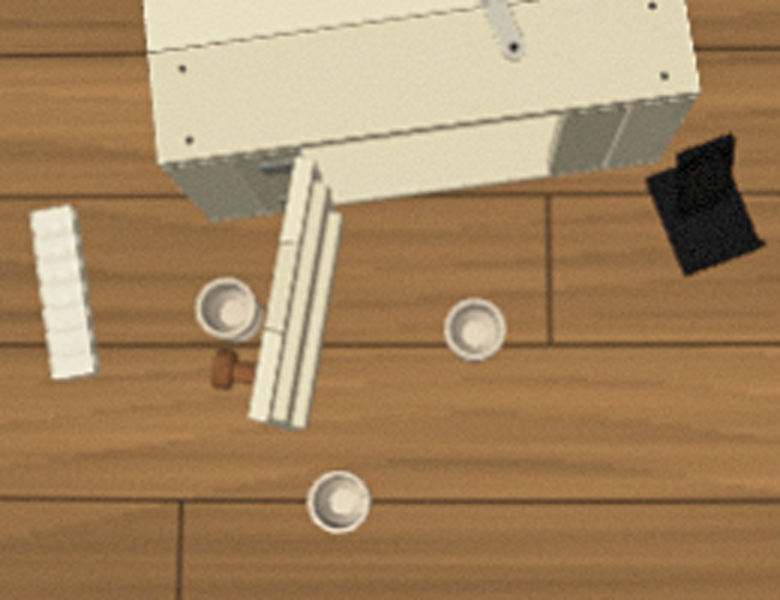

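Cup R is 173 mm from the hinge, so it is inside the swing, and its rim measures 50 mm across at 66 mm height as it should. Cup N is 255 mm from the hinge and cup L is behind the door. Next: door angle, knob, shoehorn and the tool-frame shift to the cup.

```bash
cat >> h.py <<'E'
C=np.array([.7745,.0645]); TH=np.radians(7.605); CR=np.array([[np.cos(TH),-np.sin(TH)],[np.sin(TH),np.cos(TH)]])
def c2w(x,y): return C+CR@np.array([x,y])
def w2c(p): return CR.T@(np.asarray(p)[:2]-C)
def knob(q): return c2w(-.13-.165*np.sin(q)-.035*np.cos(q), .1-.165*np.cos(q)+.035*np.sin(q))
def delta(target,s=None):
    s=s or bot.get_state(); Rt=R.from_rotvec(s['tcp_rot']); return Rt.inv().apply(np.array(target)-s['tcp_pos']).round(4)
E
python3 - <<'E'
from h import *
p,d,m=load('top0'); W=cloud(d,m)
hg=c2w(-.13,.1); print('hinge',hg)
# door top points
k=(abs(W[:,:,2]-.195)<.008); k[:, :262]=0; k[:,300:]=0; k[:180]=0;k[265:]=0
q=W[k]; q=q[(q[:,0]<.63)]; cq=np.array([w2c(a) for a in q])-[-.13,.1]
print(len(cq),'maxr',np.linalg.norm(cq,axis=1).max())
vx,vy,x0,y0=cv2.fitLine(cq.astype(np.float32),cv2.DIST_HUBER,0,.01,.01).ravel(); print('door ang from line',np.arctan2(-vx,-vy)%np.pi)
hsv=cv2.cvtColor(p,cv2.COLOR_RGB2HSV)
kn=W[236:249,249:258].reshape(-1,3); kn=kn[kn[:,2]>.12]; print('knob pts',kn.min(0),kn.max(0),len(kn))
for a in(1.6,1.65,1.7,1.75,1.8,1.85,1.9): print(a,knob(a).round(3),proj(m,[*knob(a),.173]).round(1), proj(m,[*c2w(-.13-.2*np.sin(a),.1-.2*np.cos(a)),.195]).round(1))
sh=(W[:,:,2]>.2195)&(W[:,:,2]<.24); sh=cv2.morphologyEx(sh.astype(np.uint8),cv2.MORPH_OPEN,np.ones((3,3)))
s=W[sh>0]; s=s[s[:,0]>.6]; cs=np.array([w2c(a) for a in s]); print('shoehorn crate',cs.min(0),cs.max(0))
V=np.array(bot.camera_model('wrist')['view']); c=-V[:3,:3].T@V[:3,3]; st=bot.get_state()
print('wristcam in tool',R.from_rotvec(st['tcp_rot']).inv().apply(c-st['tcp_pos']))
print('place',c2w(-.04,.12)); print(delta([.519,.015,.20]),delta([.519,.015,.13]))
# scene check of cups
p2,d2,m2=load('scene0'); W2=cloud(d2,m2)
for u,v in((305,153),(300,200)):
    w=W2[v-15:v+16,u-12:u+13].reshape(-1,3); w=w[(w[:,2]>.05)&(w[:,2]<.075)]; print('scene cup',((w.min(0)+w.max(0))/2).round(3))
E
```

```text
hinge [0.63240919 0.14641582]
556 maxr 0.19578750593057317
door ang from line 1.8640934
knob pts [0.46296614 0.19168879 0.17345263] [0.48982494 0.20800515 0.19191527] 88
1.6 [0.465 0.164] [[270.4 247.5]] [[286.5 261.3]]
1.65 [0.466 0.173] [[266.6 247. ]] [[281.9 261.7]]
1.7 [0.467 0.181] [[262.9 246.3]] [[277.2 261.8]]
1.75 [0.469 0.189] [[259.3 245.5]] [[272.6 261.7]]
1.8 [0.472 0.197] [[255.7 244.4]] [[268.  261.3]]
1.85 [0.474 0.205] [[252.1 243.2]] [[263.4 260.8]]
1.9 [0.477 0.213] [[248.7 241.7]] [[258.9 259.9]]
shoehorn crate [-0.07982941 -0.0695616 ] [ 0.03420265 -0.0241613 ]
wristcam in tool [ 0.07450949  0.00103143 -0.14302922]
place [0.71897069 0.17815076]
[-0.5001  0.5352  0.0312] [-0.5002  0.5351  0.1012]
scene cup [0.377 0.123 0.061]
scene cup [0.518 0.013 0.06 ]
```

Door angle comes out at about 1.85 rad, with the knob end at (0.474, 0.205). The scene view puts the cup within 2 mm of the top view. I'll move above it now.

```bash
python3 -m pendant '[[[-0.02,0.021,0,0,0,0,1],[-0.045,0.048,0,0,0,0,1],[-0.07,0.075,0,0,0,0,1],[-0.095,0.102,0,0,0,0,1],[-0.12,0.128,0,0,0,0,1],[-0.145,0.155,0,0,0,0,1],[-0.17,0.182,0,0,0,0,1],[-0.195,0.209,0,0,0,0,1],[-0.22,0.235,0,0,0,0,1],[-0.245,0.262,0,0,0,0,1],[-0.265,0.283,0,0,0,0,1],[-0.28,0.3,0,0,0,0,1]]]' 20; python3 -c "
from h import *
print(delta([.5185,.014,.17]))"
```

```text
time_s: 1.15
tcp_pos: [0.3791, -0.2731, 0.2314]
tcp_rot: [-0.472, 3.105, 0.0]
contact_force: [1.3, 0.6, 0.7]
finger_gap: 0.995
[-0.2184  0.2327  0.0615]
```

```bash
python3 -m pendant '[[[-0.02,0.021,0,0,0,0,1],[-0.045,0.048,0,0,0,0,1],[-0.07,0.075,0,0,0,0,1],[-0.095,0.102,0.01,0,0,0,1],[-0.12,0.128,0.02,0,0,0,1],[-0.145,0.155,0.03,0,0,0,1],[-0.17,0.182,0.04,0,0,0,1],[-0.19,0.204,0.05,0,0,0,1],[-0.208,0.222,0.058,0,0,0,1],[-0.218,0.233,0.0615,0,0,0,1],[-0.218,0.233,0.0615,0,0,0,1],[-0.218,0.233,0.0615,0,0,0,1]]]'; python3 -c "
from h import *
p,d,m=snap('wrist','w1')
print(delta([.5185,.014,.034]),bot.get_state()['tcp_pos'])
W=cloud(d,m); k=((W[:,:,2]>.055)&(W[:,:,2]<.075)).astype(np.uint8)
n,l,st,ce=cv2.connectedComponentsWithStats(k)
for i in range(1,n):
    if st[i,4]>200:
        q=W[l==i]; print(st[i].tolist(),((q.min(0)+q.max(0))/2).round(4),(q.max(0)-q.min(0)).round(3))
"
```

```text
time_s: 2.15
tcp_pos: [0.5175, 0.0122, 0.1694]
tcp_rot: [0.472, -3.105, 0.001]
contact_force: [0.0, 0.0, 0.5]
finger_gap: 1.002
[-0.0019  0.0019  0.1358] [0.51735583 0.01165096 0.16979255]
[460, 48, 66, 64, 1651] [0.3762 0.1237 0.0618] [0.049 0.05  0.014]
[423, 158, 91, 109, 2713] [0.4901 0.1506 0.065 ] [0.112 0.03  0.02 ]
[292, 168, 54, 54, 924] [0.5162 0.0138 0.0618] [0.049 0.05  0.013]
[70, 248, 58, 24, 804] [ 0.6445 -0.1785  0.065 ] [0.023 0.051 0.02 ]
[119, 283, 53, 18, 522] [ 0.6686 -0.1277  0.065 ] [0.008 0.045 0.02 ]
[390, 288, 21, 40, 421] [0.6085 0.1322 0.065 ] [0.038 0.012 0.02 ]
```

View pics/w1.png

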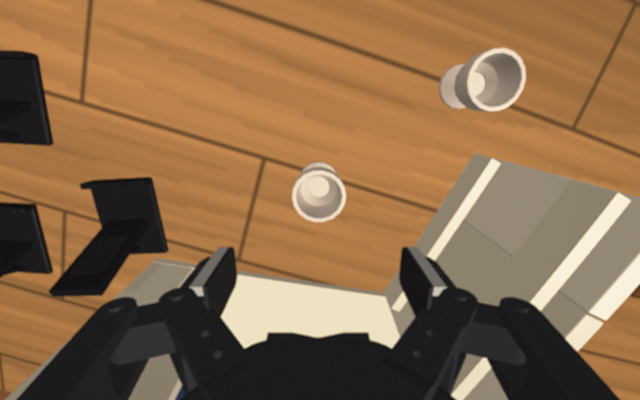

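The wrist view shows the cup at (319,193) between the fingers, about 1 to 2 mm off the jaw centre line. The door is clear on the right, at (400,250). I'll descend and grip.

```bash
python3 -m pendant '[[[-0.001,0.002,0.015,0,0,0,1],[-0.001,0.002,0.035,0,0,0,1],[-0.001,0.002,0.055,0,0,0,1],[-0.001,0.002,0.075,0,0,0,1],[-0.001,0.002,0.095,0,0,0,1],[-0.001,0.002,0.11,0,0,0,1],[-0.001,0.002,0.122,0,0,0,1],[-0.001,0.002,0.131,0,0,0,1],[-0.001,0.002,0.136,0,0,0,1],[-0.001,0.002,0.136,0,0,0,1],[-0.001,0.002,0.136,0,0,0,0.75],[-0.001,0.002,0.136,0,0,0,0.65]]]' 25; python3 -m pendant '[[[0,0,0,0,0,0,0.58],[0,0,0,0,0,0,0.52],[0,0,0,0,0,0,0.46],[0,0,0,0,0,0,0.4],[0,0,0,0,0,0,0.4],[0,0,0,0,0,0,0.4]]]' 25; python3 -c "
from h import *
snap('wrist','w2')"
```

```text
time_s: 3.2
tcp_pos: [0.5186, 0.0141, 0.0346]
tcp_rot: [-0.47, 3.105, 0.0]
contact_force: [0.2, 0.8, 0.4]
finger_gap: 0.745
time_s: 3.7
tcp_pos: [0.519, 0.0144, 0.035]
tcp_rot: [-0.471, 3.104, 0.0]
contact_force: [-0.5, -2.0, 5.5]
finger_gap: 0.562
```

View pics/w2.png

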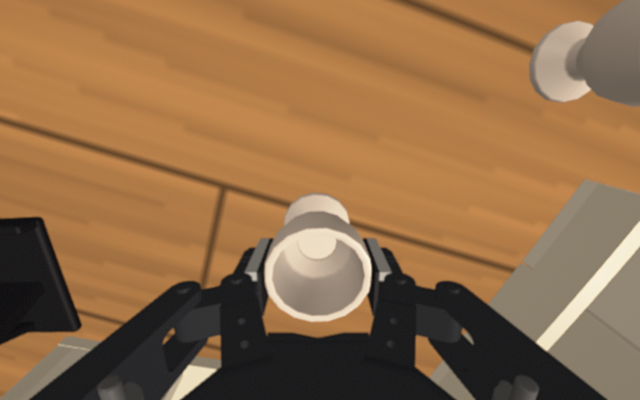

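The cup is held upright at (318,270), gap 0.56, which is about 48 mm. I'll lift it gently.

```bash
python3 -m pendant '[[[0,0,-0.004,0,0,0,0.4],[0,0,-0.012,0,0,0,0.4],[0,0,-0.028,0,0,0,0.4],[0,0,-0.052,0,0,0,0.4],[0,0,-0.08,0,0,0,0.4],[0,0,-0.11,0,0,0,0.4],[0,0,-0.14,0,0,0,0.4],[0,0,-0.17,0,0,0,0.4],[0,0,-0.2,0,0,0,0.4],[0,0,-0.23,0,0,0,0.4],[0,0,-0.255,0,0,0,0.4],[0,0,-0.27,0,0,0,0.4]]]' 25; python3 -c "
from h import *
p,d,m=snap('wrist','w3'); x,dd,mm=snap('scene','s3')
print(bot.get_state()['finger_gap'],delta([*c2w(-.04,.12),.30]))
W=cloud(dd,mm);s=bot.get_state()['tcp_pos']
k=(np.hypot(W[:,:,0]-s[0],W[:,:,1]-s[1])<.03)&(W[:,:,2]<.4)&(W[:,:,2]>.2); print('lowest cup pt seen',np.percentile(W[k][:,2],[1,50]) if k.any() else None)"
```

```text
time_s: 4.75
tcp_pos: [0.5184, 0.0141, 0.308]
tcp_rot: [-0.47, 3.102, 0.001]
contact_force: [0.2, 0.2, -0.1]
finger_gap: 0.563
0.5670918051432178 [-0.2395  0.0972  0.0091]
lowest cup pt seen [0.27697521 0.33002474]
```

View pics/s3.png

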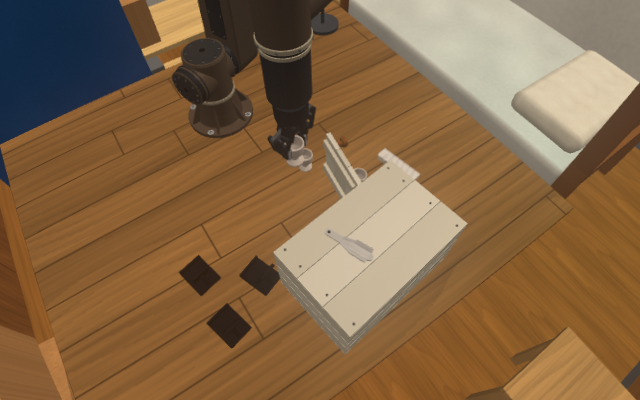

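The scene view shows the cup hanging in the gripper at (295,147), well above the floor. I'll carry it across to the free left part of the crate's top.

```bash
python3 -m pendant '[[[-0.006,0.002,0,0,0,0,0.4],[-0.02,0.008,0,0,0,0,0.4],[-0.042,0.017,0,0,0,0,0.4],[-0.068,0.028,0,0,0,0,0.4],[-0.096,0.039,0,0,0,0,0.4],[-0.124,0.05,0,0,0,0,0.4],[-0.152,0.062,0,0,0,0,0.4],[-0.18,0.073,0,0,0,0,0.4],[-0.205,0.083,0,0,0,0,0.4],[-0.225,0.091,0,0,0,0,0.4],[-0.235,0.095,0,0,0,0,0.4],[-0.239,0.097,0,0,0,0,0.4]]]' 25; python3 -m pendant '[[[0,0,0.005,0,0,0,0.4],[0,0,0.015,0,0,0,0.4],[0,0,0.025,0,0,0,0.4],[0,0,0.035,0,0,0,0.4],[0,0,0.042,0,0,0,0.4],[0,0,0.046,0,0,0,0.4],[0,0,0.046,0,0,0,0.4],[0,0,0.046,0,0,0,0.4]]]' 25; python3 -c "
from h import *
s=bot.get_state(); print(s['tcp_pos'],s['finger_gap'],w2c(s['tcp_pos'])); snap('scene','s4'); snap('wrist','w4')"
```

```text
time_s: 5.85
tcp_pos: [0.7186, 0.1794, 0.2997]
tcp_rot: [0.471, -3.101, 0.002]
contact_force: [-0.4, -0.3, -2.2]
finger_gap: 0.562
time_s: 6.52
tcp_pos: [0.7175, 0.1774, 0.258]
tcp_rot: [-0.471, 3.106, -0.0]
contact_force: [-0.0, -0.6, -1.0]
finger_gap: 0.567
[0.71754279 0.17736025 0.25799993] 0.566729763054647 [-0.04151996  0.11940541]
```

View pics/w4.png

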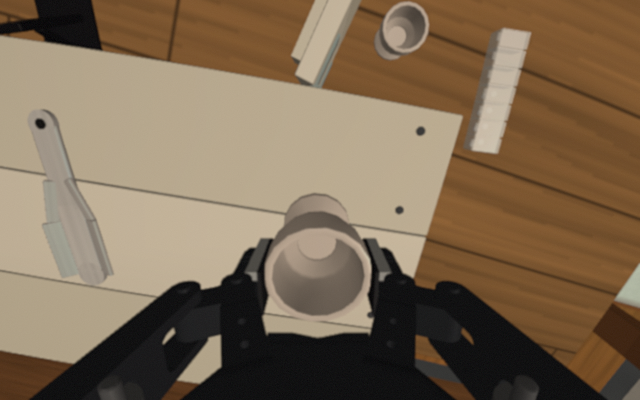

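View pics/s4.png

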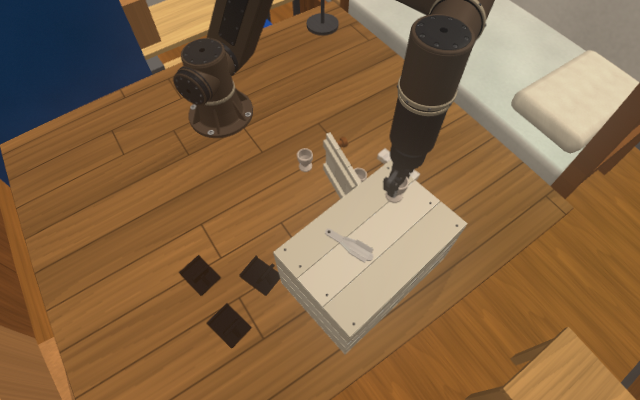

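The wrist view shows the cup over clear boards at (318,270), with the shoehorn far off at (70,200). By TCP height it is about 8 mm above the top. I'll lower it slowly and watch the force.

```bash
python3 -m pendant '[[[0,0,0.001,0,0,0,0.4],[0,0,0.002,0,0,0,0.4],[0,0,0.003,0,0,0,0.4],[0,0,0.004,0,0,0,0.4],[0,0,0.005,0,0,0,0.4],[0,0,0.006,0,0,0,0.4],[0,0,0.006,0,0,0,0.4],[0,0,0.006,0,0,0,0.4]]]' 25; python3 -m pendant '[[[0,0,0.001,0,0,0,0.4],[0,0,0.0015,0,0,0,0.4],[0,0,0.002,0,0,0,0.4],[0,0,0.002,0,0,0,0.4]]]' 25
```

```text
time_s: 7.28
tcp_pos: [0.7176, 0.1776, 0.2517]
tcp_rot: [0.471, -3.106, 0.0]
contact_force: [0.9, 0.1, -1.1]
finger_gap: 0.563
time_s: 7.62
tcp_pos: [0.7178, 0.1776, 0.2502]
tcp_rot: [-0.471, 3.105, 0.0]
contact_force: [0.4, 0.5, 0.8]
finger_gap: 0.563
```

```bash
python3 -m pendant '[[[0,0,0.0005,0,0,0,0.4],[0,0,0.001,0,0,0,0.4],[0,0,0.001,0,0,0,0.4],[0,0,0.001,0,0,0,0.4]]]' 25
```

```text
time_s: 7.95
tcp_pos: [0.718, 0.1776, 0.2501]
tcp_rot: [-0.471, 3.104, 0.0]
contact_force: [-1.0, 0.5, 5.2]
finger_gap: 0.558
```

The force rose to 5.2 N with no further descent, so the cup is on the boards. I'll release gradually.

```bash
python3 -m pendant '[[[0,0,0.001,0,0,0,0.56],[0,0,0.001,0,0,0,0.58],[0,0,0.001,0,0,0,0.62],[0,0,0.001,0,0,0,0.68],[0,0,0.001,0,0,0,0.76],[0,0,0.001,0,0,0,0.86],[0,0,0.001,0,0,0,1],[0,0,0.001,0,0,0,1],[0,0,0.001,0,0,0,1]]]' 20; python3 -c "
from h import *
snap('wrist','w5')"
```

```text
time_s: 8.7
tcp_pos: [0.7175, 0.1776, 0.2476]
tcp_rot: [0.471, -3.106, 0.0]
contact_force: [-0.5, 0.3, 0.5]
finger_gap: 1.004
```

View pics/w5.png

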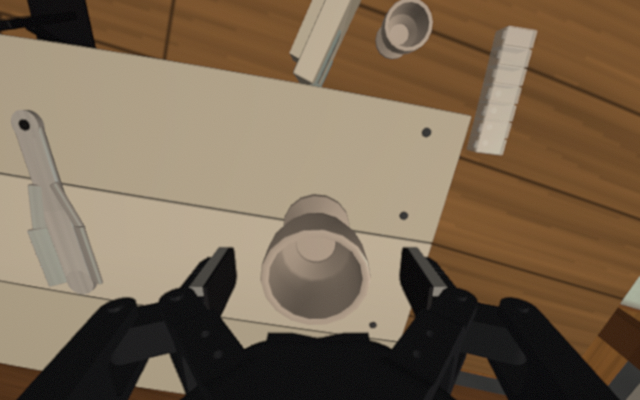

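Released; the cup still stands centred at (317,270). I'll rise straight up, then check it.

```bash
python3 -m pendant '[[[0,0,-0.005,0,0,0,1],[0,0,-0.02,0,0,0,1],[0,0,-0.04,0,0,0,1],[0,0,-0.065,0,0,0,1],[0,0,-0.09,0,0,0,1],[0,0,-0.11,0,0,0,1],[0,0,-0.125,0,0,0,1],[0,0,-0.13,0,0,0,1]]]' 20
cat >> h.py <<'E'
def full(target,yaw_deg):
    s=bot.get_state(); Rt=R.from_rotvec(s['tcp_rot']); a=np.radians(yaw_deg)
    x=np.array([np.cos(a),np.sin(a),0]); z=np.array([0,0,-1.]); Rg=R.from_matrix(np.c_[x,np.cross(z,x),z])
    return Rt.inv().apply(np.array(target)-s['tcp_pos']).round(4),(Rt.inv()*Rg).as_rotvec().round(3)
def push(q,off,z=.155):
    k=knob(q); n=CR@np.array([-np.cos(q),np.sin(q)]); dirw=-n
    return np.array([*(k+off*n),z]), np.degrees(np.arctan2(dirw[1],dirw[0]))
E
python3 -c "
from h import *
snap('top','t6'); snap('wrist','w6')
s=bot.get_state();print(s['joint_pos'].round(3),s['tcp_pos'].round(4))
t,y=push(1.85,.036); print(t,y); print(full([t[0],t[1],s['tcp_pos'][2]],y))
p,d,m=load('top0'); p2,d2,m2=load('t6'); W=cloud(d2,m2)
k=(abs(W[:,:,2]-.277)<.008); n,l,st,ce=cv2.connectedComponentsWithStats(k.astype(np.uint8))
for i in range(1,n):
    if st[i,4]>40: q=W[l==i]; print(st[i].tolist(),((q.min(0)+q.max(0))/2).round(3),(q.max(0)-q.min(0)).round(3))
"
```

```text
time_s: 9.42
tcp_pos: [0.7182, 0.1775, 0.3816]
tcp_rot: [-0.47, 3.101, 0.001]
contact_force: [-0.1, -0.2, -0.3]
finger_gap: 0.998
[ 0.505  0.428  0.442  0.    -1.582 -1.775] [0.7178 0.1777 0.379 ]
[0.4795383  0.24073703 0.155     ] -98.3921920992023
(array([ 0.2089,  0.1308, -0.0004]), array([-1.000e-03,  2.000e-03, -1.124e+00]))
[249, 111, 24, 25, 214] [0.716 0.176 0.277] [0.05  0.049 0.016]
```

View pics/w6.png

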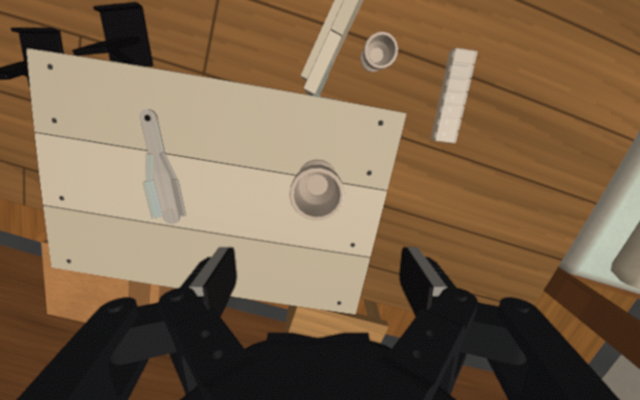

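View pics/t6.png

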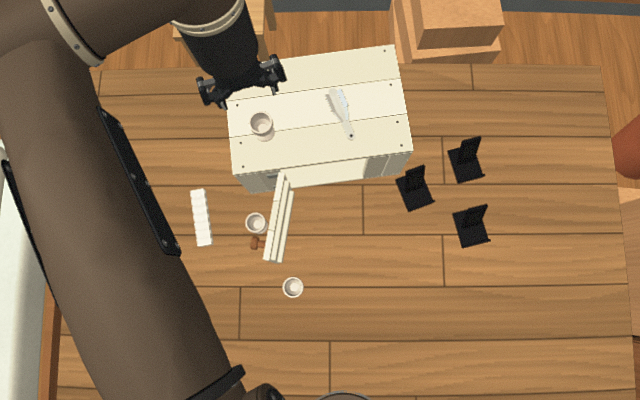

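The cup stands upright on the top: rim 50 mm across at z 0.277, centred at (0.716, 0.176). The top view shows everything else where it was. I'll swing to the pre-contact point beside the knob, turning the tool and closing the fingers.

```bash
python3 -m pendant '[[[0.01,0.006,0,0,0,-0.06,0.9],[0.03,0.019,0,0,0,-0.16,0.7],[0.05,0.031,0,0,0,-0.27,0.5],[0.072,0.045,0,0,0,-0.38,0.3],[0.094,0.059,0,0,0,-0.49,0.1],[0.116,0.073,0,0,0,-0.6,0],[0.138,0.086,0,0,0,-0.71,0],[0.16,0.1,0,0,0,-0.82,0],[0.18,0.113,0,0,0,-0.93,0],[0.196,0.123,0,0,0,-1.02,0],[0.206,0.129,0,0,0,-1.09,0],[0.209,0.131,0,0,0,-1.124,0]]]' 40; python3 -c "
from h import *
p,d,m=snap('wrist','w7')
s=bot.get_state();print(s['joint_pos'].round(3),s['tcp_pos'].round(4),s['finger_gap'])
t,y=push(1.85,.036); print(t,y); print(full(t,y))
W=cloud(d,m); hsv=cv2.cvtColor(p,cv2.COLOR_RGB2HSV)
k=(W[:,:,2]>.15)&(W[:,:,2]<.192)&(hsv[:,:,1]>90); q=W[k]; q=q[np.hypot(q[:,0]-.474,q[:,1]-.205)<.05]; print(len(q),q.min(0),q.max(0))
k=(abs(W[:,:,2]-.195)<.006); cq=np.array([w2c(a) for a in W[k]])-[-.13,.1]; cq=cq[(np.hypot(*cq.T)<.21)&(cq[:,0]<-.03)]
vx,vy,*_=cv2.fitLine(cq.astype(np.float32),cv2.DIST_HUBER,0,.01,.01).ravel(); print(len(cq),'ang',np.arctan2(-vx,-vy)%np.pi,np.hypot(*cq.T).max())"
```

```text
time_s: 10.52
tcp_pos: [0.477, 0.2408, 0.377]
tcp_rot: [2.059, -2.371, -0.001]
contact_force: [0.2, -0.1, -0.8]
finger_gap: -0.005
[ 8.340e-01  6.400e-02 -4.100e-02 -1.000e-03 -1.466e+00 -9.740e-01] [0.4773 0.2409 0.377 ] 0.0014032058182085548
[0.4795383  0.24073703 0.155     ] -98.3921920992023
(array([-2.00e-04, -2.50e-03,  2.22e-01]), array([ 0.001, -0.   ,  0.006]))
543 [0.45905062 0.1679364  0.17290614] [0.50227452 0.20945693 0.1907369 ]
1984 ang 1.8684704 0.19809040588932458
```

View pics/w7.png

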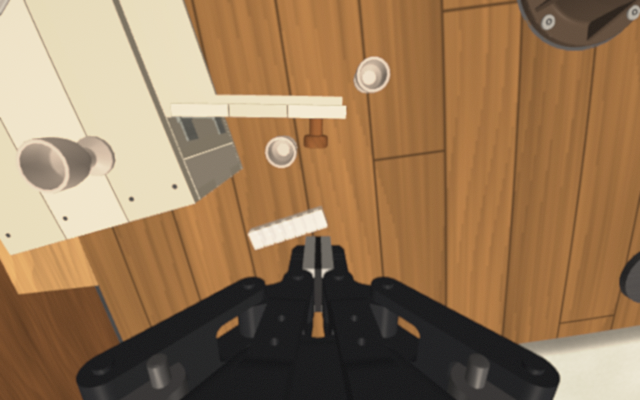

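The wrist view shows the knob end at (316,142) straight ahead of the shut fingers, which sit at (318,250). The door now fits 1.868 rad, and both look-alike cups are low and clear. I'll go down to knob height.

```bash
python3 -m pendant '[[[0,-0.002,0.015,0,0,0,0],[0,-0.002,0.04,0,0,0,0],[0,-0.002,0.065,0,0,0,0],[0,-0.002,0.09,0,0,0,0],[0,-0.002,0.115,0,0,0,0],[0,-0.002,0.14,0,0,0,0],[0,-0.002,0.165,0,0,0,0],[0,-0.002,0.19,0,0,0,0],[0,-0.002,0.21,0,0,0,0],[0,-0.002,0.22,0,0,0,0],[0,-0.002,0.222,0,0,0,0],[0,-0.002,0.222,0,0,0,0]]]' 40; python3 -c "
from h import *
p,d,m=snap('wrist','w8')
for q in np.linspace(1.87,1.4,8):
    t,y=push(q,.011); D,r=full(t,y); print(round(q,3),t.round(3),round(y,1),D,r)"
```

```text
time_s: 11.57
tcp_pos: [0.481, 0.2401, 0.1552]
tcp_rot: [2.052, -2.377, 0.001]
contact_force: [-0.4, -0.1, 1.0]
finger_gap: 0.001
1.87 [0.477 0.219 0.155] -99.5 [0.0219 0.0011 0.0013] [-0.   -0.    0.02]
1.803 [0.473 0.209 0.155] -95.7 [0.033  0.004  0.0013] [-0.    -0.    -0.047]
1.736 [0.469 0.198 0.155] -91.8 [0.0443 0.0062 0.0013] [-0.    -0.    -0.114]
1.669 [0.466 0.187 0.155] -88.0 [0.0557 0.0076 0.0013] [-0.    -0.    -0.181]
1.601 [0.464 0.175 0.155] -84.2 [0.0672 0.0083 0.0013] [-0.    -0.    -0.248]
1.534 [0.462 0.164 0.155] -80.3 [0.0787 0.0082 0.0013] [-0.    -0.    -0.315]
1.467 [0.461 0.152 0.155] -76.5 [0.0902 0.0073 0.0013] [-0.    -0.    -0.383]
1.4 [0.461 0.141 0.155] -72.6 [0.1015 0.0056 0.0013] [-0.   -0.   -0.45]
```

View pics/w8.png

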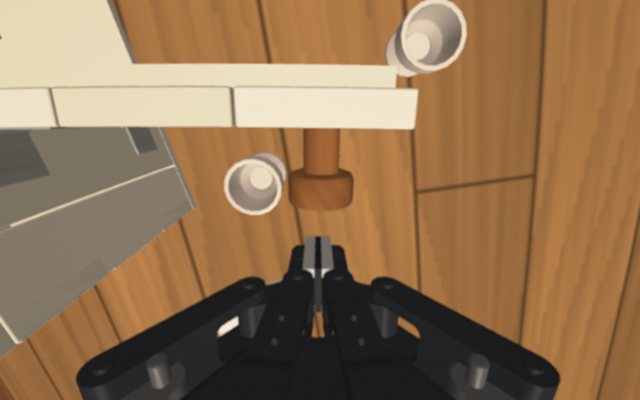

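The fingers at (318,245) face the knob at (320,195) squarely, so I start the push along the arc.

```bash
python3 -m pendant '[[[0.006,0,0.001,0,0,0.005,0],[0.014,0.001,0.001,0,0,0.015,0],[0.022,0.001,0.001,0,0,0.02,0],[0.028,0.0025,0.001,0,0,-0.015,0],[0.033,0.004,0.001,0,0,-0.047,0],[0.044,0.006,0.001,0,0,-0.114,0],[0.0557,0.0076,0.001,0,0,-0.18,0],[0.067,0.0083,0.001,0,0,-0.248,0],[0.0787,0.0082,0.001,0,0,-0.315,0],[0.09,0.0073,0.001,0,0,-0.383,0],[0.1015,0.0056,0.001,0,0,-0.45,0],[0.1015,0.0056,0.001,0,0,-0.45,0]]]' 40; python3 -c "
from h import *
p,d,m=snap('wrist','w9')
W=cloud(d,m)
k=(abs(W[:,:,2]-.195)<.006); cq=np.array([w2c(a) for a in W[k]])-[-.13,.1]; cq=cq[(np.hypot(*cq.T)<.21)&(cq[:,0]<-.03)]
vx,vy,*_=cv2.fitLine(cq.astype(np.float32),cv2.DIST_HUBER,0,.01,.01).ravel(); print(len(cq),'ang',np.arctan2(-vx,-vy)%np.pi,np.hypot(*cq.T).max())
for q in np.linspace(1.4,.7,12):
    t,y=push(q,.011); D,r=full(t,y); print(round(q,3),t.round(3),round(y,1),D,r)"
```

```text
time_s: 12.62
tcp_pos: [0.4603, 0.139, 0.1555]
tcp_rot: [-2.533, 1.857, -0.0]
contact_force: [0.6, -1.6, -0.5]
finger_gap: 0.0
16384 ang 1.3830973 0.19873880286720766
1.4 [0.461 0.141 0.155] -72.6 [-0.001  -0.0009  0.0005] [-0.001  0.001 -0.002]
1.336 [0.462 0.13  0.155] -69.0 [0.0096 0.0017 0.0005] [-0.001  0.    -0.065]
1.273 [0.463 0.119 0.155] -65.3 [0.0203 0.0036 0.0005] [-0.001  0.    -0.129]
1.209 [0.465 0.109 0.155] -61.7 [0.0311 0.0048 0.0005] [-0.001  0.    -0.193]
1.145 [0.468 0.098 0.155] -58.0 [0.042  0.0053 0.0005] [-0.001  0.    -0.256]
1.082 [0.471 0.088 0.155] -54.4 [0.0529 0.0052 0.0005] [-0.001  0.    -0.32 ]
1.018 [0.476 0.078 0.155] -50.7 [0.0638 0.0043 0.0005] [-0.001  0.    -0.384]
0.955 [0.48  0.068 0.155] -47.1 [0.0746 0.0027 0.0005] [-0.001  0.    -0.447]
0.891 [0.486 0.058 0.155] -43.4 [0.0852 0.0005 0.0005] [-0.001  0.    -0.511]
0.827 [0.491 0.049 0.155] -39.8 [ 0.0957 -0.0024  0.0005] [-0.001  0.    -0.575]
0.764 [0.498 0.04  0.155] -36.1 [ 0.106  -0.006   0.0005] [-0.001  0.    -0.638]
0.7 [0.505 0.032 0.155] -32.5 [ 0.1161 -0.0102  0.0005] [-0.001  0.    -0.702]
```

View pics/w9.png

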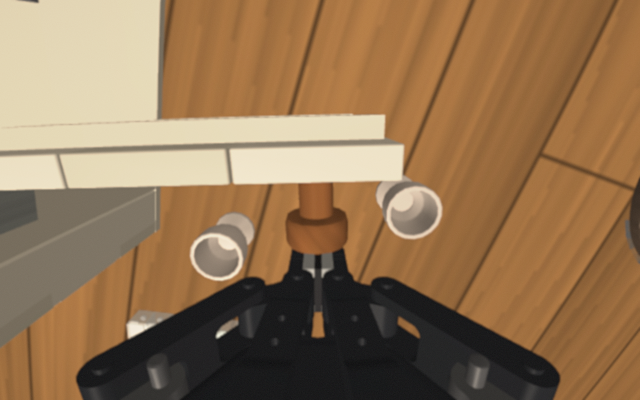

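The knob sits square on the fingers at (317,232), the door is at 1.38 rad and both look-alikes are untouched. I continue.

```bash
python3 -m pendant '[[[0.0096,0.0017,0.0005,0,0,-0.065,0],[0.0203,0.0036,0.0005,0,0,-0.129,0],[0.0311,0.0048,0.0005,0,0,-0.193,0],[0.042,0.0053,0.0005,0,0,-0.256,0],[0.0529,0.0052,0.0005,0,0,-0.32,0],[0.0638,0.0043,0.0005,0,0,-0.384,0],[0.0746,0.0027,0.0005,0,0,-0.447,0],[0.0852,0.0005,0.0005,0,0,-0.511,0],[0.0957,-0.0024,0.0005,0,0,-0.575,0],[0.106,-0.006,0.0005,0,0,-0.638,0],[0.1161,-0.01,0.0005,0,0,-0.702,0],[0.1161,-0.01,0.0005,0,0,-0.702,0]]]' 40; python3 -c "
from h import *
p,d,m=snap('wrist','w10')
W=cloud(d,m); s=bot.get_state(); print(s['joint_pos'].round(2))
k=(abs(W[:,:,2]-.195)<.006); cq=np.array([w2c(a) for a in W[k]])-[-.13,.1]; cq=cq[(np.hypot(*cq.T)<.21)&(cq[:,0]<-.02)]
vx,vy,*_=cv2.fitLine(cq.astype(np.float32),cv2.DIST_HUBER,0,.01,.01).ravel(); print(len(cq),'ang',np.arctan2(-vx,-vy)%np.pi,np.hypot(*cq.T).max())
for q in np.linspace(.7,.1,12):
    t,y=push(q,.011); D,r=full(t,y); print(round(q,3),t.round(3),round(y,1),D,r)"
```

```text
time_s: 13.67
tcp_pos: [0.5061, 0.0324, 0.1546]
tcp_rot: [-3.017, 0.875, -0.001]
contact_force: [-0.0, 0.6, 0.5]
finger_gap: -0.001
[ 0.45  0.15 -0.46  0.   -0.96  0.55]
16819 ang 0.6768584 0.19863274289088176
0.7 [0.505 0.032 0.155] -32.5 [-0.      0.001  -0.0006] [-0.    -0.    -0.001]
0.645 [0.511 0.025 0.155] -29.4 [ 0.009   0.0033 -0.0006] [-0.    -0.    -0.056]
0.591 [0.518 0.019 0.155] -26.3 [ 0.0182  0.005  -0.0006] [-0.   -0.   -0.11]
0.536 [0.525 0.013 0.155] -23.1 [ 0.0275  0.0063 -0.0006] [-0.    -0.    -0.165]
0.482 [0.533 0.007 0.155] -20.0 [ 0.0368  0.007  -0.0006] [-0.    -0.    -0.219]
0.427 [0.54  0.002 0.155] -16.9 [ 0.0461  0.0072 -0.0006] [-0.    -0.    -0.274]
0.373 [ 0.549 -0.003  0.155] -13.8 [ 0.0555  0.007  -0.0006] [-0.    -0.    -0.328]
0.318 [ 0.557 -0.007  0.155] -10.6 [ 0.0648  0.0062 -0.0005] [-0.    -0.    -0.383]
0.264 [ 0.565 -0.011  0.155] -7.5 [ 0.074   0.0049 -0.0005] [-0.    -0.    -0.437]
0.209 [ 0.574 -0.015  0.155] -4.4 [ 0.0832  0.0031 -0.0005] [-0.    -0.    -0.492]
0.155 [ 0.583 -0.018  0.155] -1.2 [ 0.0922  0.0008 -0.0005] [-0.    -0.    -0.547]
0.1 [ 0.592 -0.02   0.155] 1.9 [ 0.1012 -0.002  -0.0005] [-0.    -0.    -0.601]
```

View pics/w10.png

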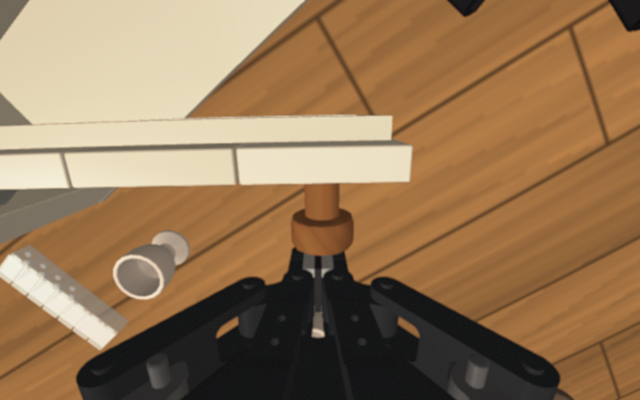

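Door at 0.68 rad with the knob still centred at (322,232). I'll take it to about 0.1 next.

```bash
python3 -m pendant '[[[0.009,0.0033,-0.0005,0,0,-0.056,0],[0.0182,0.005,-0.0005,0,0,-0.11,0],[0.0275,0.0063,-0.0005,0,0,-0.165,0],[0.0368,0.007,-0.0005,0,0,-0.219,0],[0.0461,0.0072,-0.0005,0,0,-0.274,0],[0.0555,0.007,-0.0005,0,0,-0.328,0],[0.0648,0.0062,-0.0005,0,0,-0.383,0],[0.074,0.0049,-0.0005,0,0,-0.437,0],[0.0832,0.003,-0.0005,0,0,-0.492,0],[0.0922,0.001,-0.0005,0,0,-0.547,0],[0.1012,-0.002,-0.0005,0,0,-0.601,0],[0.1012,-0.002,-0.0005,0,0,-0.601,0]]]' 40; python3 -c "
from h import *
p,d,m=snap('wrist','w11')
W=cloud(d,m); s=bot.get_state(); print(s['joint_pos'].round(2),s['contact_force'])
k=(abs(W[:,:,2]-.195)<.006); cq=np.array([w2c(a) for a in W[k]])-[-.13,.1]; cq=cq[(np.hypot(*cq.T)<.21)]
vx,vy,*_=cv2.fitLine(cq.astype(np.float32),cv2.DIST_HUBER,0,.01,.01).ravel(); print(len(cq),'ang',np.arctan2(-vx,-vy)%np.pi,np.hypot(*cq.T).max())
for q in np.linspace(.1,-.02,9):
    t,y=push(q,.011); D,r=full(t,y); print(round(q,3),t.round(3),round(y,1),D,r)"
```

```text
time_s: 14.72
tcp_pos: [0.5927, -0.019, 0.1548]
tcp_rot: [3.141, 0.056, 0.001]
contact_force: [0.4, -0.5, -0.0]
finger_gap: 0.002
[ 0.3   0.28 -0.28 -0.   -1.01  1.31] [ 0.10954219  0.0287845  -0.57509586]
8550 ang 0.031131506 0.19826781226202336
0.1 [ 0.592 -0.02   0.155] 1.9 [-0.      0.0011 -0.0004] [-0.  0. -0.]
0.085 [ 0.594 -0.021  0.155] 2.7 [ 0.0024  0.0017 -0.0004] [-0.     0.    -0.015]
0.07 [ 0.597 -0.021  0.155] 3.6 [ 0.0049  0.0024 -0.0004] [-0.    0.   -0.03]
0.055 [ 0.599 -0.022  0.155] 4.5 [ 0.0074  0.003  -0.0004] [-0.     0.    -0.045]
0.04 [ 0.602 -0.022  0.155] 5.3 [ 0.0099  0.0035 -0.0004] [-0.    0.   -0.06]
0.025 [ 0.604 -0.023  0.155] 6.2 [ 0.0125  0.004  -0.0004] [-0.     0.    -0.075]
0.01 [ 0.607 -0.023  0.155] 7.0 [ 0.015   0.0045 -0.0004] [-0.    0.   -0.09]
-0.005 [ 0.609 -0.023  0.155] 7.9 [ 0.0175  0.005  -0.0004] [-0.     0.    -0.105]
-0.02 [ 0.612 -0.024  0.155] 8.8 [ 0.02    0.0054 -0.0004] [-0.    0.   -0.12]
```

View pics/w11.png

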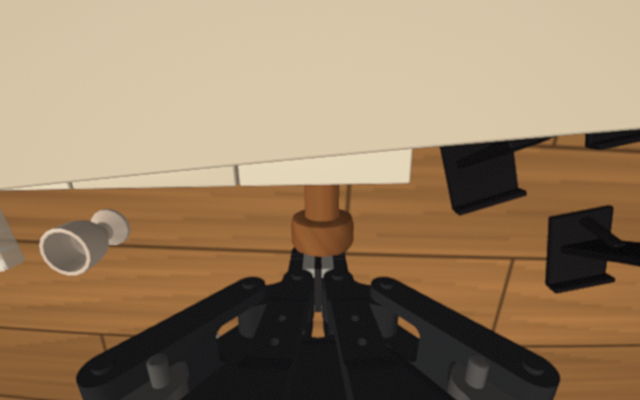

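The door is nearly shut at about 0.08 rad and visible just below the top's edge; the top hides its upper edge, which spoils the line fit. I'll make the last slow push and watch the force.

```bash
python3 -m pendant '[[[0.0024,0.001,0,0,0,-0.015,0],[0.0049,0.002,0,0,0,-0.03,0],[0.0074,0.003,0,0,0,-0.045,0],[0.0099,0.0035,0,0,0,-0.06,0],[0.0115,0.004,0,0,0,-0.075,0],[0.013,0.0045,0,0,0,-0.09,0],[0.014,0.0045,0,0,0,-0.1,0],[0.015,0.0045,0,0,0,-0.1,0],[0.015,0.0045,0,0,0,-0.1,0]]]' 40
```

```text
time_s: 15.52
tcp_pos: [0.607, -0.0234, 0.1547]
tcp_rot: [3.134, 0.213, -0.0]
contact_force: [-0.2, 0.4, -0.1]
finger_gap: 0.001
```

```bash
python3 -m pendant '[[[0.001,0,0,0,0,0,0],[0.002,0,0,0,0,0,0],[0.003,0,0,0,0,0,0],[0.003,0,0,0,0,0,0]]]' 40
```

```text
time_s: 15.85
tcp_pos: [0.6083, -0.0232, 0.1547]
tcp_rot: [3.134, 0.213, -0.005]
contact_force: [-6.4, 0.6, 4.2]
finger_gap: -0.002
```

The force jumped to 6.4 N at x 0.608, where a shut door should stop the fingers (0.6085). I'll press 1 mm more, then back straight off and rise.

```bash
python3 -m pendant '[[[0.001,0,0,0,0,0,0],[0.001,0,0,0,0,0,0],[-0.003,0,0,0,0,0,0],[-0.008,0,0,0,0,0,0],[-0.02,0,0,0,0,0,0],[-0.04,0,0,0,0,0,0],[-0.065,0,0,0,0,0,0],[-0.09,0,0,0,0,0,0],[-0.11,0,0,0,0,0,0],[-0.12,0,-0.005,0,0,0,0],[-0.12,0,-0.02,0,0,0,0],[-0.12,0,-0.04,0,0,0,0]]]' 40;  python3 -m pendant '[[[0,0,-0.02,0,0,0,0],[0,0,-0.045,0,0,0,0],[-0.01,0,-0.07,0,0,0,0],[-0.02,0,-0.1,0,0,0,0],[-0.03,0,-0.13,0,0,0,0],[-0.03,0,-0.15,0,0,0,0],[-0.03,0,-0.155,0,0,0,0],[-0.03,0,-0.155,0,0,0,0]]]' 40; python3 -c "
from h import *
snap('top','t12'); snap('scene','s12'); p,d,m=snap('wrist','w12')
for n in('t12','w12'):
    p,d,m=load(n); W=cloud(d,m); hsv=cv2.cvtColor(p,cv2.COLOR_RGB2HSV)
    k=(W[:,:,2]>.15)&(W[:,:,2]<.195); cc=np.array([w2c(a) for a in W[k]])
    e=cc[(cc[:,0]>-.20)&(cc[:,0]<-.12)&(abs(cc[:,1]+.065)<.025)]; print(n,len(e),e.min(0) if len(e) else '', e.max(0) if len(e) else '')
    if len(e): print('knob end x pct',np.percentile(e[:,0],[1,5,50]), 'expected -.165')
    k=(abs(W[:,:,2]-.275)<.008)&(W[:,:,0]>.65); q=W[k]; print('cup',((q.min(0)+q.max(0))/2).round(3),(q.max(0)-q.min(0)).round(3)) if len(q) else 0
"
```

```text
time_s: 16.85
tcp_pos: [0.4899, -0.0393, 0.1949]
tcp_rot: [3.134, 0.214, -0.002]
contact_force: [0.5, -0.8, -0.2]
finger_gap: -0.001
time_s: 17.52
tcp_pos: [0.4622, -0.0431, 0.3521]
tcp_rot: [-3.133, -0.214, -0.008]
contact_force: [-0.0, -0.3, 0.4]
finger_gap: 0.0
t12 162 [-0.15391342 -0.08974683] [-0.126201   -0.04017063]
knob end x pct [-0.15267862 -0.15136354 -0.12989709] expected -.165
cup [0.716 0.176 0.275] [0.05  0.049 0.016]
w12 739 [-0.16591193 -0.07848321] [-0.14329132 -0.0494674 ]
knob end x pct [-0.16581941 -0.16566251 -0.15967233] expected -.165
```

View pics/w12.png

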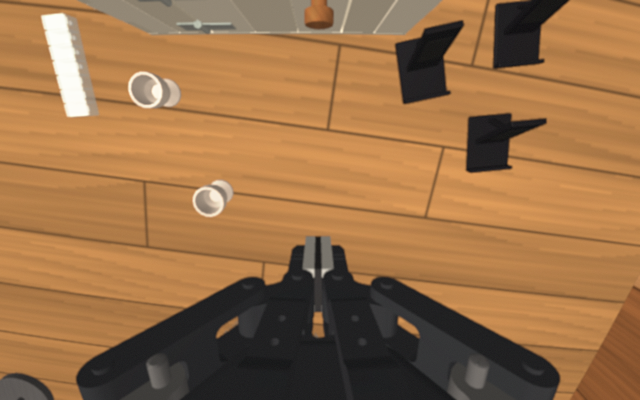

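View pics/t12.png

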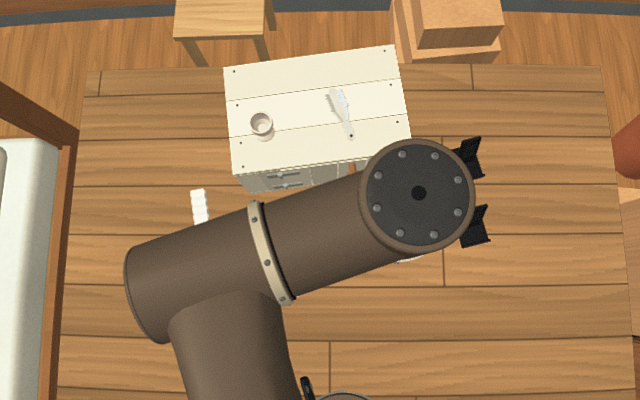

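The wrist view shows the door flush at (320,20) with the knob at (318,12). Knob end measures crate x -0.166 against -0.165 when shut. I'll check the door face and the other things numerically before handing in.

```bash
python3 -c "
from h import *
p,d,m=load('w12'); W=cloud(d,m)
sel=(W[:,:,2]>.03)&(W[:,:,2]<.19)&(W[:,:,0]>.55); cc=np.array([w2c(a) for a in W[sel]]); 
for lo in np.arange(-.18,.2,.04):
    e=cc[(cc[:,1]>lo)&(cc[:,1]<lo+.04)&(abs(cc[:,0]+.13)<.012)]; print(round(lo+.02,2),len(e),np.median(e[:,0]).round(4) if len(e) else '')
def comps(tag,zl,zh,reg):
    p,d,m=load(tag);W=cloud(d,m);k=(W[:,:,2]>zl)&(W[:,:,2]<zh)&(W[:,:,0]>reg[0])&(W[:,:,0]<reg[1])&(W[:,:,1]>reg[2])&(W[:,:,1]<reg[3]); q=W[k]; return (np.median(q,0).round(4),len(q)) if len(q) else None
for nm,zl,zh,reg in(('shoehorn',.2195,.24,(.66,.85,-.06,.09)),('pill',.018,.032,(.45,.66,.28,.42)),('stand1',.04,.11,(.58,.72,-.23,-.13))):
    for t in('top0','t6','t12','scene0','s12','w12'): print(nm,t,comps(t,zl,zh,reg))
"
```

```text
-0.16 928 -0.1304
-0.12 979 -0.1303
-0.08 406 -0.1304
-0.04 636 -0.1302
0.0 907 -0.1302
0.04 901 -0.1302
0.08 998 -0.1304
0.12 920 -0.1303
0.16 960 -0.1301
0.2 484 -0.13
shoehorn top0 (array([0.7728, 0.0093, 0.2211]), 515)
shoehorn t6 (array([0.7748, 0.0093, 0.2213]), 508)
shoehorn t12 (array([0.7753, 0.0094, 0.2211]), 511)
shoehorn scene0 (array([0.7743, 0.0093, 0.2212]), 409)
shoehorn s12 (array([0.7746, 0.0097, 0.221 ]), 421)
shoehorn w12 None
pill top0 (array([0.5546, 0.3699, 0.0264]), 851)
pill t6 (array([0.5544, 0.37  , 0.0264]), 858)
pill t12 (array([0.584 , 0.3762, 0.0268]), 501)
pill scene0 (array([0.5502, 0.3726, 0.0268]), 359)
pill s12 (array([0.5513, 0.3729, 0.0266]), 358)
pill w12 (array([0.558 , 0.3685, 0.0267]), 2667)
stand1 top0 (array([ 0.6515, -0.1724,  0.0794]), 382)
stand1 t6 (array([ 0.6509, -0.1725,  0.0794]), 387)
stand1 t12 None
stand1 scene0 (array([ 0.6663, -0.1642,  0.0905]), 188)
stand1 s12 (array([ 0.6659, -0.1643,  0.0927]), 182)
stand1 w12 (array([ 0.6513, -0.1702,  0.0823]), 1478)
```

View pics/s12.png

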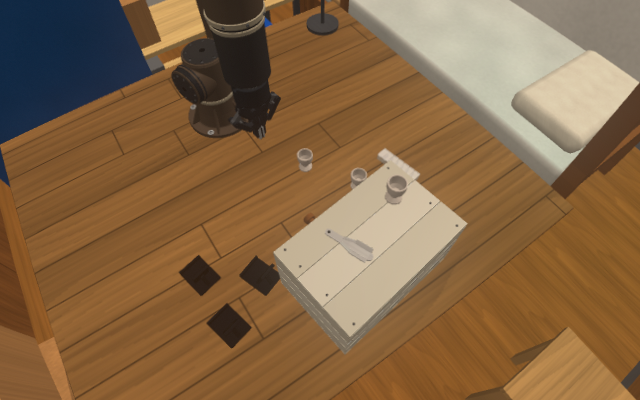

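The scene view shows the cup upright on the crate at (397,190), the knob flush at (308,218), and the arm clear of everything. The door face is flush with the front to within 0.2 mm. I'm handing in.

```bash
python3 -c "
from h import *
bot.sign_off(); print(bot.get_state()['time_s'])"
```

```text
the job is handed in; nothing more can be done
the job is handed in; nothing more can be done
```

The little door is shut and the egg cup that blocked it now stands upright on the crate's top. The robot's clock read 17.5 s at the last move. Sign-off gives no verdict, so this rests on my own checks.

**What I did:** The rightmost egg cup stood 173 mm from the hinge, inside the door's swing. I gripped it by the bowl and lowered it onto the free left part of the top, at about crate (-42, +119) mm. I felt it touch down at about 5 N before releasing it. Then I pushed the knob along its arc with shut fingers until the door stopped at about 6 N, pressed 1 mm further, and backed off clear of everything.

**Last checks:**
- **Door:** its face measured flush with the crate front to about 0.2 mm across the width. The knob end was at crate x -0.166 m against -0.165 m when shut, well under 2 degrees.
- **Egg cup:** its rim read 0.275 m, against 0.281 m nominal. It read 6 mm low in the same way on the floor, and it looked upright in the picture.
- **Everything else:** the shoehorn, pill organiser and phone stand agreed with their starting positions to 1–3 mm wherever they were fully visible.

**Checks that disagreed:**
- **Pill organiser, last top view:** it read about 30 mm off because the arm hid half of it. The scene view put it within about 1 mm.
- **Phone stand, last top view:** the arm hid it there, so I relied on the scene and wrist views.
- **Knob, last top view:** the knob end read 12 mm short, probably because the arm hid part of it too. I trusted the wrist view.
- **Door angle near closing:** one line fit gave 0.03 rad while the door was still at about 0.1, because the crate's top hid its upper edge.

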